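# Catch the sprung spice tray on a finger and ease it open

### The job

Open the sprung beech tray under the cedar spice shelf: press down the round steel catch button in the shelf with one fingertip, and as the tray springs out stop its front board on the other finger, before it is half-way open. Hold it still there for a moment, then back the finger off slowly so the tray rolls gently out to its stop, and come away. Pinch and lift nothing, and leave the tins, mortar and jar where they stand and the bowl and spoon lying in the tray.

Things in the scene. Friction and masses are not known exactly. Their poses are not given: they have to be found in the camera images.
- spice_shelf: Fixed cedar shelf: a plank 200 x 560 x 20 mm on uprights, plank top 95 mm above the worktop. Origin: on the worktop (z = 0) straight below the middle of the catch button. Its x axis points to the back of the shelf, y to the left, z up; it stands turned by up to about 0.25 rad. The plank reaches from 25 mm in front of the button (towards -x) to 175 mm behind it; a plaster upstand 145 mm high closes its back.
- catch (a joint): Travel of the catch button, m: 0 = up, 0.008 = fully down. The tray is let go when the button is pressed about 5 mm; about 5 N are needed there, 6 N fully down. It springs up again when released.
- catch_top (a point): Middle of the top of the catch button, a plain round steel button 22 mm across in a flat dark steel collar 34 mm across. The button stands 10 mm above the plank (top 105 mm above the worktop) when up. Its middle lies 27 mm behind the back face of the tray's front board; beside it 40 mm or more are free on each side.
- tray (a joint): Opening of the beech tray, m: 0 = shut and latched, 0.12 = fully open at its stop. It slides horizontally along the shelf's -x on ball runners (beech box 182 mm deep, 230 mm wide). A spring pushes it open all the way, about 4 N when shut and 2.6 N at the stop; let go, it reaches about 0.35 m/s and is fully out in about half a second. It stays out by itself at the stop.
- tray_front (a point): Middle of the top edge of the tray's beech front board, on its outer face (towards the shelf's -x); moves with the tray. Board 300 wide, 111 high, 12 mm thick (outer half: front_outer, inner half: front_inner), top 123 mm above the worktop: 28 above the plank, 18 above the raised button. While shut its outer face is 39 mm in front of the button's middle; the worktop ahead is clear.
- tray_floor (a point): Middle of the tray's inner floor, 28 mm above the worktop, 65 mm behind the button's middle while shut; moves with the tray, axes as the shelf's. The inside measures 164 mm (x) by 214 mm (y); its walls are 34 mm high and it passes under the plank.
- mortar: Blue ceramic mortar with a wooden pestle, 104 mm across, 68 mm high (pestle end 113 mm), loose on the worktop in front of one end of the shelf. Origin: centre of its underside.
- jar: Glass jar with steel lid, 76 mm across, 120 mm high, loose on the worktop in front of the other end of the shelf. Origin: centre of its underside.
- pinch_bowl: Small terracotta bowl, 52 mm across, 24 mm high, loose in the tray. Origin: centre of its underside.
- spoon: Stainless steel measuring spoon, 115 mm long, loose in the tray. Origin: underside of its bowl's middle; the handle runs along its own -x.
- tin_1: Round aluminium spice tin with screw lid, 69 mm across, 45 mm high, loose on the plank. Origin: centre of its underside.
- tin_2: Round aluminium spice tin with screw lid, 69 mm across, 45 mm high, loose on the plank. Origin: centre of its underside.
- tin_3: Round aluminium spice tin with screw lid, 57 mm across, 38 mm high, loose on the plank. Origin: centre of its underside.
- tin_4: Round aluminium spice tin with screw lid, 57 mm across, 38 mm high, loose on the plank. Origin: centre of its underside.
Not all that is in view belongs to the job. What is shaped like the tin_1 but orange or red is not meant.

How it is judged (in metres and radians):
On the way, in this order (a step that is already met when the one before it is completed fails the run):
1. the catch button is pressed and lets the tray go (value of joint catch above 0.004 m).
2. the tray has sprung out 6 to 65 mm and is stopped there by the fingers (below 0.03 m/s for 0.3 s) (value of joint tray between 0.006 and 0.065 m and velocity of joint tray between -0.03 and 0.03 m/s and contact force between the fingers and front_outer above 0.5 N), for 0.3 s.
3. the tray has come out to its stop (value of joint tray above 0.115 m), for 0.2 s.
At the end, for the whole second after the job is handed in: The tray is out at its stop (115 mm or more) and still, the catch button is up again, the bowl (upright) and spoon lie in the tray, and tins, mortar and jar stand upright within 20 mm of where they were (value of joint tray above 0.115 m and velocity of joint tray below 0.02 m/s and value of joint catch below 0.002 m and angle between pinch_bowl's own z axis and vertical below 0.3 rad and x of spoon in the frame of tray_floor between -0.085 and 0.085 m and y of spoon in the frame of tray_floor between -0.11 and 0.11 m and height (world z) of each of spoon, pinch_bowl below 0.05 m and x of pinch_bowl in the frame of tray_floor between -0.085 and 0.085 m and y of pinch_bowl in the frame of tray_floor between -0.11 and 0.11 m and distance of each of tin_1, tin_2, tin_3, tin_4, mortar, jar from where it was at the start of the episode below 0.02 m and angle between each of tin_1, tin_2, tin_3, tin_4, mortar, jar's own z axis and vertical below 0.2 rad and linear speed of each of pinch_bowl, spoon below 0.03 m/s); the robot touches nothing.
It fails at once if the tray runs away: faster than 0.15 m/s when 70 mm or more open (value of joint tray above 0.07 m and velocity of joint tray above 0.15 m/s).
It fails at once if the tray's front board is pinched between the fingers (contact force between the fingers and front_outer above 1 N and contact force between the fingers and front_inner above 1 N).
It fails at once if a tin, the mortar, the jar, the bowl or the spoon is lifted by 20 mm or more (height (world z) of any of spoon, pinch_bowl above 0.048 m or height (world z) of any of mortar, jar above 0.02 m or height (world z) of any of tin_1, tin_2, tin_3, tin_4 above 0.115 m).
It fails at once if a tin, the mortar or the jar is pushed 30 mm or more, or knocked over (distance of any of tin_1, tin_2, tin_3, tin_4, mortar, jar from where it was at the start of the episode above 0.03 m or angle between any of tin_1, tin_2, tin_3, tin_4, mortar, jar's own z axis and vertical above 0.5 rad).
It also fails if it takes over 48 s, if anything falls off the work surface, if the arm or the gripper's body presses on something with over 40 N, if the wrist force passes 120 N, or if a joint passes its speed limit or range.

### The arm

A 6-joint arm with a two-finger parallel gripper is mounted at the origin on the work surface. World frame = base frame: x ahead of the robot, y to its left, z up, the work surface at z = 0. Lengths are in mm, angles in rad, forces in N, time in s.
With the tool pointing down it reaches from about 400 to 925 mm from the base axis. Payload 12.5 kg.
Tool frame: the origin (TCP) lies at the very end of the fingers, on their centre line; the grasp point (between the pads) lies 19 mm behind it (env.tcp_to_grasp is the distance from the TCP to the grasp point, in mm); z points along the fingers, x is the direction in which the jaws open and shut, and the axes are right-handed (so a half turn about z gives the same grasp; the last joint's range is limited). The gripper opens to 95 mm and grips with 3 to 60 N. Pads are 20 mm wide; open, the fingers measure 119 mm over their backs; the gripper's body (75 mm by 180 mm) begins 59 mm behind the grasp point.
Start: joints at [-1.35, 0.491, 1.559, -0, 1.092, -0.106], TCP at [200.657, -591.932, 214.661] pointing down, gripper open.
Joint ranges: [-3.1, 3.1], [-0.84, 2.19], [0.05, 2.79], [-1.13, 4.28], [0.06, 2.93], [-2.69, 2.69]. Speed limits (rad/s): [2.22, 2.22, 2.79, 3.14, 3.14, 3.14].

### API

Orientations are given as [roll, pitch, yaw] about the fixed x, y, z axes, in that order (R = Rz(yaw) Ry(pitch) Rx(roll)).
In Python, from cell import env, vision, job gives the robot as it stands.
- The arm moves only by the shell command python3 -m pendant 'ROWS' [OPENING]. ROWS is JSON, a list of rows, each a list of 4 numbers: the shift along the tool's x, y, z in mm, then the turn about the tool's z in degrees. In form: [[tx, ty, tz, turn], ...]. A call has 1 to 8 rows; each row is the pose to reach, as a shift and turn from the pose measured when the call began, along the tool's axes at that moment; what a row does not reach only later rows make up. A row lasts 1/8 s, in which the tool goes at most 62.5 mm and 10.7 degrees, less where a joint would pass 70% of its speed; a pose out of reach is approached as far as the arm can. A call with a gripper value outside its range is refused whole. OPENING is the closure, from 0 (fully open) to 1 (shut), set as the call begins (- or left out, the last holds). The fingers move at their own pace and stop on an object; the grip force is fixed at half the most. Time passes only in rows, so rows that repeat a pose let the fingers close. It gives the time, the measured TCP pose, the force and the opening at its end, in the units of the state.
- env.state(): the state, without advancing time (a new reading comes with each control period).
- vision.read_camera(name): name is "scene" or "top"; returns a dict with "pixels" (400x640x3 uint8, red, green, blue), "intrinsics" (3x3 intrinsics, pixels), "R" (3x3) and "t" (3): a world point X has camera coordinates R X + t. Camera axes: x right, y down, z forward; pixel columns grow to the right and rows downward; lengths in mm; the calibration is good to about 2 mm. A picture is of the moment at which its call begins. There is no depth.
- job.job_done(): hands the job in, once; it reports no verdict.
Trained networks look in a picture, given as the dict that the camera call returned (one of the last four; its "shot" number tells which), for a name from the list of things; names that differ only in an ending like _2 or _b are one class to them, and where a whole thing is asked for, a point or a joint stands for the part that bears it (a point fixed in the world has none). Each returns a list of dicts, best first, with "confidence" (0 to 1); they miss things now and then, are a little off and sometimes report something else, mostly with a low value. They report only what shows in the picture. A call takes as long as a camera call. They do not tell look-alikes from the thing itself.
- vision.find_in(picture, query): "at" ([x, y, z] in mm, in the coordinates of the camera as it stood for that picture, good to about 4 mm: the middle of the surface that is visible of it).
- vision.regions_of(picture, query): "pixels" (400x640 bool, what is visible of it).
The state is a dict: "t": time; "joints": joint angles; "qvel": joint speeds; "tau": joint torques, N m; "eef_pos": TCP position; "tcp_rot": TCP orientation; "ft_force": force on the tool from outside, world axes, zero at the start; "moment": the same for the moment, N m; "opening": opening from 0.0 (shut) to 1.0 (fully open).
Only numpy, scipy, OpenCV 4.12 (cv2) and the standard library are available. Lean on these libraries where they do the work, as an engineer would, in place of code of your own. Each camera call takes 0.05 s, during which the arm holds its last target.

## Working session

There is one attempt and no reset: what is moved stays moved. The work goes in short steps, Python scripts to look and compute and a shell command to move; the robot and the scene stay as the last step left them, time stands still between calls to the robot, and variables do not carry over. Pictures are saved under pics/ and viewed, and the job is handed in when it is done.

```bash
ls; mkdir -p pics
python3 - <<'E'
from cell import env, vision, job
import cv2
print(env.state())
for n in ("scene","top"):
    p=vision.read_camera(n); cv2.imwrite(f"pics/{n}0.png",p["pixels"][:,:,::-1]); print(n,p["intrinsics"],p["R"],p["t"])
    for q in ("catch","catch_top","tray_front","tray_floor","spice_shelf","tin_1","tin_3","mortar","jar","pinch_bowl","spoon"):
        try:
            r=vision.find_in(p,q)
            for d in r[:5]:
                print(q,round(d["confidence"],2),(p["R"].T@(d["at"]-p["t"])).round(0))
        except Exception as e: print(q,e)
E
```

```text
pics
{'t': 0.0, 'joints': array([-1.34961183e+00,  4.91573522e-01,  1.55947064e+00,  1.36880850e-05,
        1.09169161e+00, -1.05594717e-01]), 'qvel': array([ 0.00095417, -0.0031103 , -0.00024947,  0.00161036, -0.00193096,
        0.00047595]), 'tau': array([-8.49494591e-04, -6.12652588e+01, -2.58179158e+01,  6.91869110e-02,
        4.82787704e-02, -1.24892977e-04]), 'eef_pos': array([ 200.59372665, -591.66930367,  214.0457751 ]), 'tcp_rot': array([-3.14146010e+00,  1.13547865e-03, -1.24402336e+00]), 'ft_force': array([-0.41071922,  1.18345709,  0.58416664]), 'moment': array([-0.0410652 , -0.02359136, -0.00388794]), 'opening': 0.9980040860025965}
scene [[427.67651175   0.         318.80984945]
 [  0.         427.67651175 203.84145287]
 [  0.           0.           1.        ]] [[-0.58917739  0.80788388  0.01391554]
 [ 0.68580077  0.5091024  -0.5200885 ]
 [-0.42725555 -0.2968811  -0.85399901]] [ 304.48687725 -379.82662932 1379.10231151]
catch 0.64 [665.  -3. 105.]
tray_front 0.86 [641.  -5. 117.]
tray_floor 0.94 [641.  -9. 114.]
tray_floor 0.74 [674. 107. 141.]
spice_shelf 0.82 [779.
[... 453 characters left out ...]
75601 200.40177645]
 [  0.           0.           1.        ]] [[-0.0253725  -0.9996738  -0.00292113]
 [-0.98698611  0.02551441 -0.15876852]
 [ 0.15879126 -0.00114524 -0.98731151]] [  93.61122257  625.23100968 1240.50447056]
catch 0.16 [762.   9.  95.]
tray_front 0.84 [632. -11. 112.]
tray_front 0.56 [665. 102. 146.]
tray_floor 0.64 [634. -11. 109.]
spice_shelf 0.96 [762.  10.  92.]
tin_1 0.91 [605. 418.  47.]
tin_1 0.85 [498. 356.  41.]
tin_1 0.84 [667. 105. 143.]
tin_1 0.81 [ 766. -172.  132.]
tin_1 0.78 [714. -93. 133.]
tin_3 0.91 [605. 418.  47.]
tin_3 0.85 [498. 356.  41.]
tin_3 0.84 [667. 105. 143.]
tin_3 0.81 [ 766. -172.  132.]
tin_3 0.78 [714. -93. 133.]
jar 0.69 [ 591. -259.  121.]
```

View pics/scene0.png

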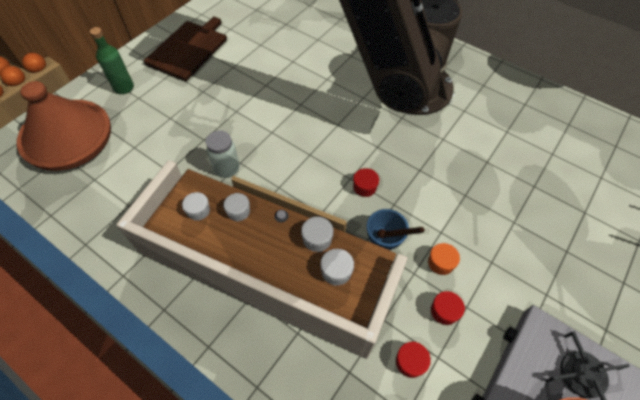

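View pics/top0.png

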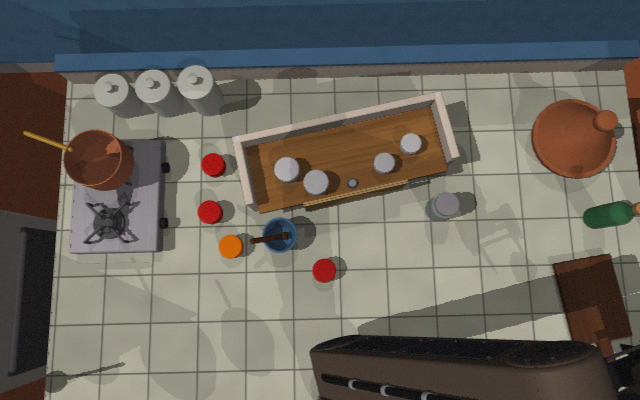

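The button shows at scene (281,215) and top (353,183). The front board's top edge runs from scene (233,183) to (347,225) and from top (303,205) to (408,181). I'll enlarge both views to confirm.

```bash
cat > h.py <<'E'
import numpy as np
def ray(p,u,v,z):
    K,R,t=np.array(p["intrinsics"]),np.array(p["R"]),np.array(p["t"])
    d=R.T@np.linalg.solve(K,[u,v,1]); c=-R.T@t
    return c+d*(z-c[2])/d[2]
def proj(p,X):
    x=np.array(p["K"] if "K" in p else p["intrinsics"])@(np.array(p["R"])@np.array(X)+p["t"]); return x[:2]/x[2]
E
python3 - <<'E'
from cell import env, vision, job
import cv2,numpy as np
a=vision.read_camera("scene");b=vision.read_camera("top")
c1=cv2.resize(a["pixels"][165:245,220:360],None,fx=5.6,fy=5.6,interpolation=cv2.INTER_CUBIC)[:,:784]
c2=cv2.resize(b["pixels"][150:220,290:430],None,fx=5.6,fy=5.6,interpolation=cv2.INTER_CUBIC)
cv2.imwrite("pics/c1.png",c1[:,:,::-1]);cv2.imwrite("pics/c2.png",c2[:,:,::-1])
from h import *
for p in(a,b):
    for q in("catch","tray_front"):
        for r in vision.regions_of(p,q)[:2]:
            m=r["pixels"];ys,xs=np.nonzero(m);print(q,r["confidence"],m.sum(),xs.mean(),ys.mean(),xs.min(),xs.max(),ys.min(),ys.max(),ray(p,xs.mean(),ys.mean(),105))
E
```

```text
tray_front 0.72 1251 286.8848920863309 201.95443645083932 232 345 176 230 [634.55274287 -10.30718006 105.        ]
tray_front 0.69 1190 221.77563025210085 153.03193277310925 205 238 130 176 [ 618.40603247 -235.24521345  105.        ]
catch 0.53 48 352.0 182.5 349 355 179 186 [668.26735315  -4.02745835 105.        ]
tray_front 0.58 1024 353.826171875 195.498046875 303 406 179 211 [630.49829831  -7.87181775 105.        ]
```

View pics/c1.png

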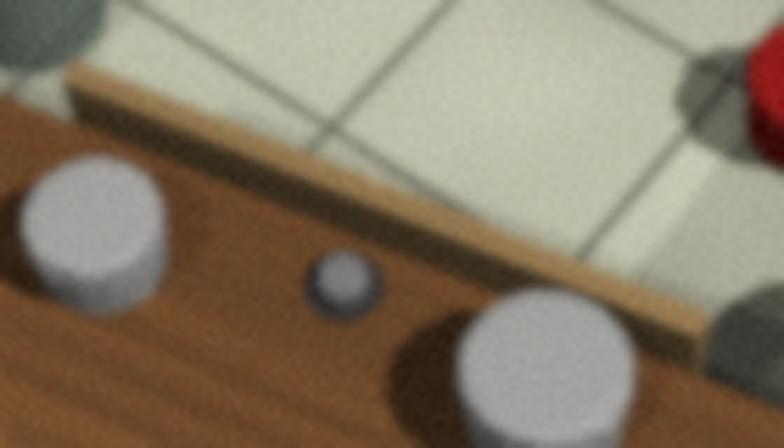

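View pics/c2.png

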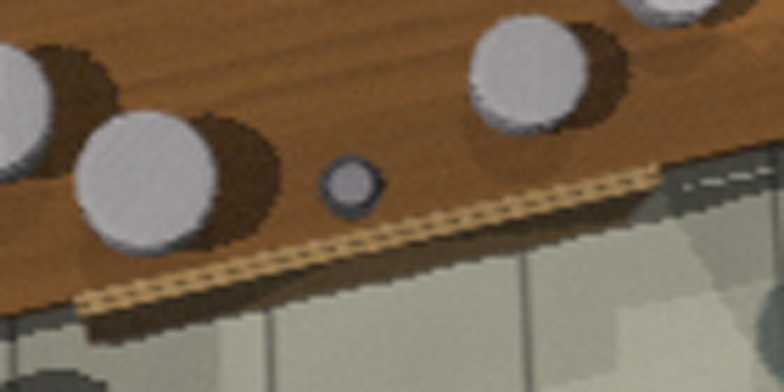

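Run:
```python
from cell import env, vision, job
from h import *
a=vision.read_camera("scene");b=vision.read_camera("top")
f=5.6
S=lambda x,y,z:ray(a,220+(x+.5)/f-.5,165+(y+.5)/f-.5,z)
T=lambda x,y,z:ray(b,290+(x+.5)/f-.5,150+(y+.5)/f-.5,z)
print("btn",S(344,276,105),T(351,184,105))
def ln(P,Q):
    d=Q-P; print(P,Q,np.linalg.norm(d),"dir y",np.arctan2(d[1],d[0])*1)
print("outer scene");ln(S(708,325,123),S(85,65,123))
print("outer top");ln(T(77,315,123),T(660,182,123))
print("inner top");ln(T(75,295,123),T(655,165,123))
```

```text
btn [668.54219362  -0.97123538 105.        ] [668.40336219  -4.79741178 105.        ]
outer scene
[605.89780956 139.53947426 123.        ] [ 660.39778269 -149.45615642  123.        ] 294.08964894743974 dir y -1.3844013272914715
outer top
[601.81577781 135.24523725 123.        ] [ 661.76771243 -158.69899781  123.        ] 299.99574629037096 dir y -1.3695990330972356
inner top
[611.92475076 136.06225886 123.        ] [ 670.53938612 -156.67399438  123.        ] 298.5467960639023 dir y -1.37317944101439
```

```bash
cat >> h.py <<'E'
from scipy.spatial.transform import Rotation as Ro
def rel(s,target,yaw=0.198):
    R=Ro.from_euler('xyz',s["tcp_rot"]).as_matrix()
    d=R.T@(np.array(target)-s["eef_pos"])
    turn=-np.degrees(yaw-s["tcp_rot"][2])
    return d.round(1),round(turn,1)
E
python3 - <<'E'
from cell import env
from h import *
print(rel(env.state(),[634.7,-9.8,170]))
E
```

```text
(array([-412. , -597.9,   44.6]), np.float64(-82.6))
```

```bash
python3 -m pendant '[[-30,-40,0,-7],[-65,-90,0,-14],[-100,-140,0,-21],[-135,-192,0,-28],[-170,-244,0,-35],[-205,-296,0,-42],[-240,-348,0,-49],[-275,-399,0,-56]]' 0.4
python3 - <<'E'
from cell import env
from h import *
s=env.state();print(s["t"],s["eef_pos"],s["tcp_rot"],s["joints"],s["opening"])
print(rel(s,[634.7,-9.8,170]))
E
```

```text
t: 2.6
eef_pos: [491.3, -201.8, 214.9]
tcp_rot: [3.141, -0.001, -0.263]
ft_force: [0.2, -0.1, -0.6]
opening: 0.601
2.6 [ 491.32430447 -201.7538784   214.88039219] [ 3.14133585e+00 -6.80075876e-04 -2.62679912e-01] [-5.13992306e-01  3.57501741e-01  1.78819306e+00 -9.49101079e-05
  9.95175284e-01 -2.51260671e-01] 0.6010012350439348
(array([  88.6, -222.6,   44.9]), np.float64(-26.4))
```

```bash
python3 -m pendant '[[17,-42,5,-5],[36,-90,12,-10],[54,-135,20,-16],[70,-178,30,-21],[82,-208,38,-25],[88.6,-222.6,45,-26.4],[88.6,-222.6,45,-26.4],[88.6,-222.6,45,-26.4]]'
python3 - <<'E'
from cell import env,vision
from h import *
import cv2
s=env.state();print(s["t"],s["eef_pos"],s["tcp_rot"],s["opening"],s["ft_force"])
print(rel(s,[634.7,-9.8,130]))
for n in("scene","top"):
    p=vision.read_camera(n);im=p["pixels"].copy()
    R=Ro.from_euler('xyz',s["tcp_rot"]).as_matrix()
    l=1
    sub=im[120:260,200:400] if n=="scene" else im[120:260,250:450]
    cv2.imwrite(f"pics/{n}1.png",cv2.resize(sub,None,fx=4,fy=4,interpolation=cv2.INTER_CUBIC)[:,:,::-1])
E
```

```text
t: 3.6
eef_pos: [634.3, -10.8, 170.2]
tcp_rot: [3.141, -0.0, 0.196]
ft_force: [-0.2, -0.7, 0.1]
opening: 0.599
3.6 [634.28205198 -10.76365298 170.16129298] [ 3.14089315e+00 -4.23244828e-04  1.96435883e-01] 0.598757487985491 [-0.15131552 -0.65771876  0.14680817]
(array([ 0.6, -0.9, 40.2]), np.float64(-0.1))
```

View pics/scene1.png

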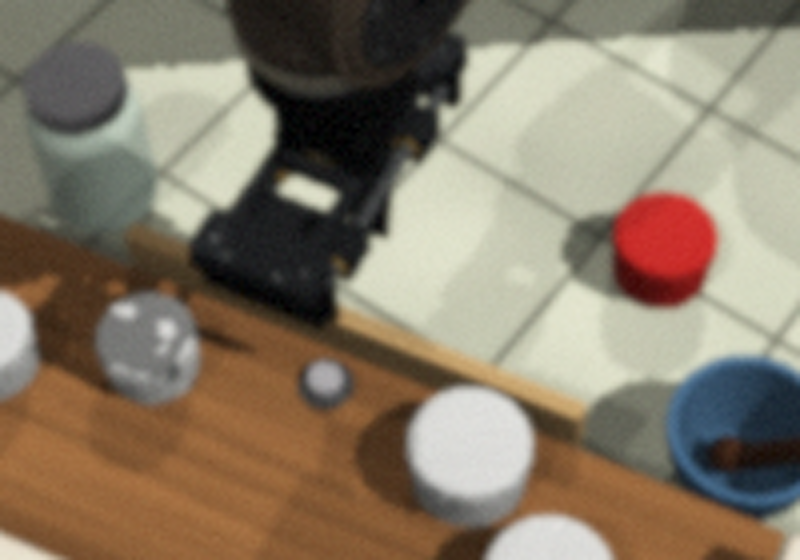

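View pics/top1.png

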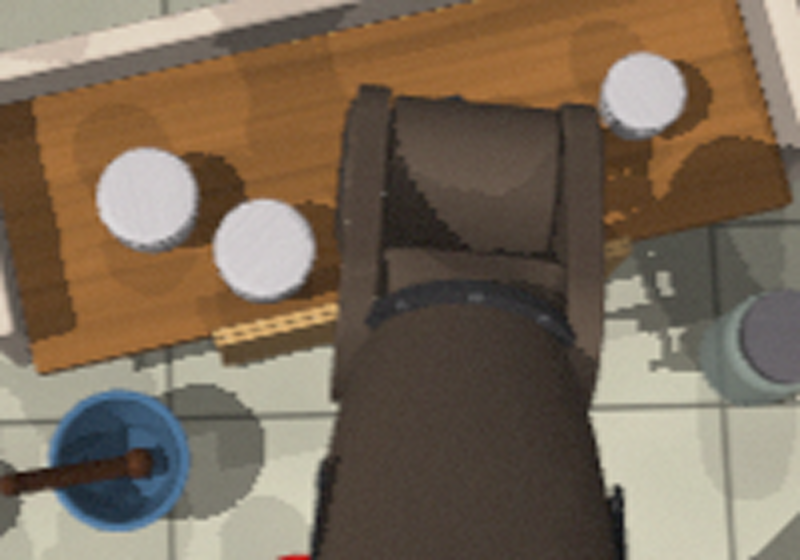

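The scene crop shows the gripper ahead of the button, which is at crop (327,380). The arm hides the button in the top view. I'll go lower and check the fingertip against its predicted outline.

```bash
python3 -m pendant '[[0.6,-0.5,12,0],[0.6,-1,26,0],[0.6,-1,38,0],[0.6,-1,40,0],[0.6,-1,40,0]]'
python3 - <<'E'
from cell import env,vision
from h import *
import cv2
s=env.state();print(s["t"],s["eef_pos"],s["tcp_rot"],s["opening"],s["ft_force"])
print(rel(s,[634.7,-9.8,110]))
R=Ro.from_euler('xyz',s["tcp_rot"]).as_matrix()
p=vision.read_camera("scene");f=6
im=cv2.resize(p["pixels"][150:240,220:350],None,fx=f,fy=f,interpolation=cv2.INTER_CUBIC)
raw=im.copy()
def P(X): q=proj(p,X); return ((q-[220,150]+.5)*f-.5).round().astype(int)
for x0,x1 in((28.5,40.5),(-40.5,-28.5)):
    pts=[P(s["eef_pos"]+R@np.array([x,y,0])) for x,y in((x0,-10),(x1,-10),(x1,10),(x0,10))]
    cv2.polylines(im,[np.array(pts)],True,(255,0,255),1)
x=np.array([np.cos(.198),np.sin(.198),0]);y=np.array([-x[1],x[0],0])
B=np.array([668.5,-3,105])
cv2.polylines(im,[np.array([P(B+11*np.cos(t)*x+11*np.sin(t)*y) for t in np.linspace(0,6.28,30)])],True,(0,255,0),1)
F=B-39*x+[0,0,18]
cv2.polylines(im,[np.array([P(F+150*y),P(F-150*y),P(F-150*y+12*x),P(F+150*y+12*x)])],True,(0,255,255),1)
cv2.imwrite("pics/s2.png",im[:,:,::-1]);
E
```

```text
t: 4.32
eef_pos: [634.9, -9.8, 130.3]
tcp_rot: [3.141, -0.001, 0.196]
ft_force: [0.6, 1.4, -0.8]
opening: 0.602
4.325 [634.90814261  -9.77527752 130.27646517] [ 3.14083827e+00 -7.73658752e-04  1.96361265e-01] 0.601815418141711 [ 0.55425483  1.41091247 -0.79962231]
(array([-0.2, -0. , 20.3]), np.float64(-0.1))
```

View pics/s2.png

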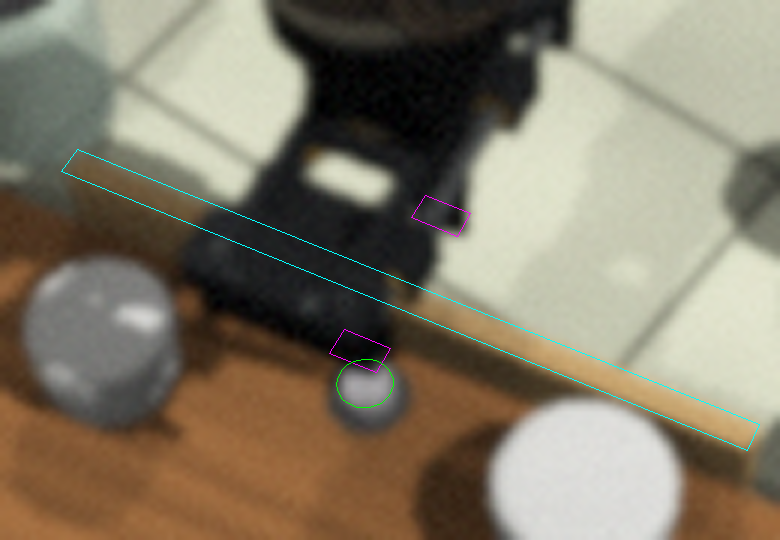

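The overlay agrees: the rear fingertip is over the button, and the front finger is about 24 mm ahead of the board. Next I press and hold.

```bash
python3 -m pendant '[[0,0,10,0],[0,0,20,0],[0,0,27,0],[0,0,32.5,0],[0,0,32.5,0],[0,0,32.5,0],[0,0,32.5,0],[0,0,32.5,0]]'
python3 - <<'E'
from cell import env,vision
from h import *
import cv2
s=env.state();print(s["t"],s["eef_pos"],s["tcp_rot"],s["opening"],s["ft_force"])
p=vision.read_camera("scene");f=6
im=cv2.resize(p["pixels"][150:240,220:350],None,fx=f,fy=f,interpolation=cv2.INTER_CUBIC)
cv2.imwrite("pics/s3.png",im[:,:,::-1]);
E
```

```text
t: 5.38
eef_pos: [634.8, -9.7, 98.0]
tcp_rot: [3.141, -0.001, 0.196]
ft_force: [-4.0, -1.1, 1.7]
opening: 0.602
5.375 [634.77579282  -9.73850244  98.00977227] [ 3.14088716e+00 -6.40854486e-04  1.96427682e-01] 0.6021059808803563 [-3.99281065 -1.10376981  1.65875358]
```

View pics/s3.png

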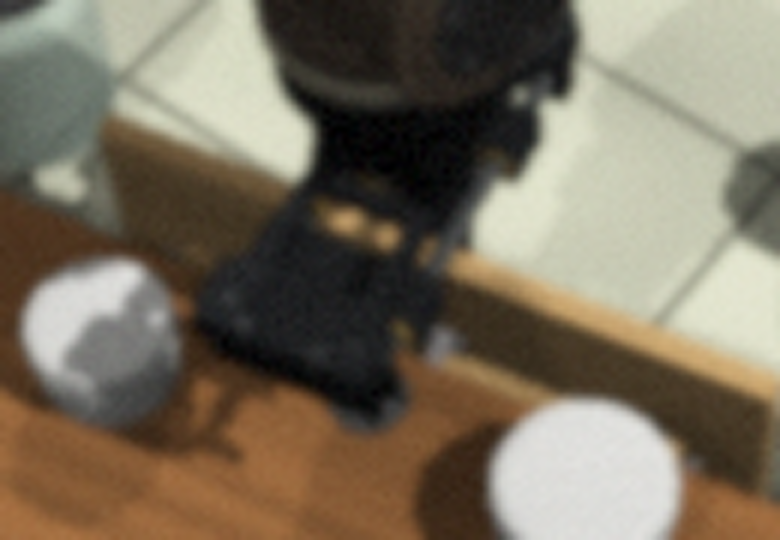

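The board has sprung out and rests on the front finger with about 4 N. I'll hold longer, then lift slightly to free the button while still blocking the board.

```bash
python3 -m pendant '[[0,0,0,0],[0,0,0,0],[0,0,0,0],[0,0,0,0],[0,0,-3,0],[0,0,-6,0],[0,0,-9,0],[0,0,-11,0]]'
python3 -m pendant '[[-2,0,0,0],[-5,0,0,0],[-9,0,0,0],[-13,0,0,0],[-17,0,0,0],[-21,0,0,0],[-25,0,0,0],[-29,0,0,0]]'
```

```text
t: 6.42
eef_pos: [634.5, -9.8, 108.9]
tcp_rot: [3.141, 0.0, 0.196]
ft_force: [-3.6, -0.8, -3.0]
opening: 0.601
t: 7.42
eef_pos: [605.9, -15.5, 108.9]
tcp_rot: [3.141, -0.0, 0.196]
ft_force: [-2.6, -1.5, 1.8]
opening: 0.597
```

Run:
```python
from cell import env,vision
import cv2
p=vision.read_camera("scene");f=5
cv2.imwrite("pics/s4.png",cv2.resize(p["pixels"][140:250,210:360],None,fx=f,fy=f,interpolation=cv2.INTER_CUBIC)[:,:,::-1]);
```

```text
(no output)
```

View pics/s4.png

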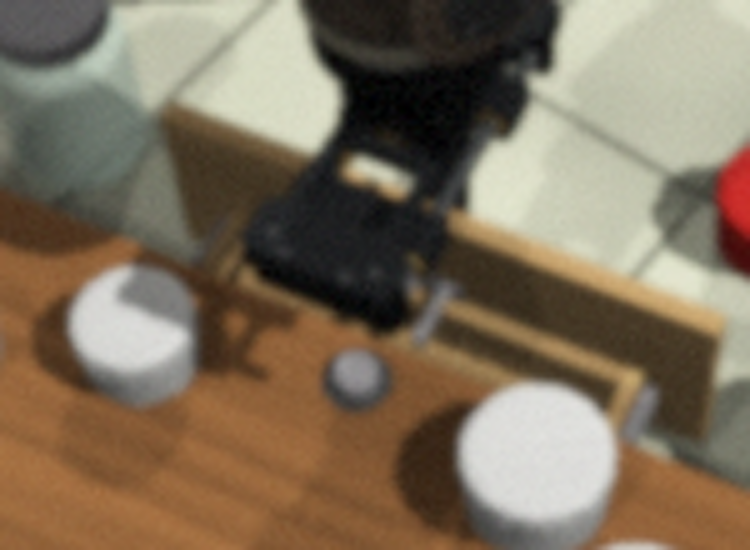

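The button is up again and the tray is following the finger, roughly half-way out. I'll keep backing off at about 32 mm/s.

```bash
python3 -m pendant '[[-3,0,0,0],[-7,0,0,0],[-11,0,0,0],[-15,0,0,0],[-19,0,0,0],[-23,0,0,0],[-27,0,0,0],[-31,0,0,0]]'
python3 -m pendant '[[-4,0,0,0],[-8,0,0,0],[-12,0,0,0],[-16,0,0,0],[-20,0,0,0],[-24,0,0,0],[-27,0,0,0],[-30,0,0,0]]'
```

```text
t: 8.48
eef_pos: [574.7, -21.7, 108.8]
tcp_rot: [3.141, 0.001, 0.196]
ft_force: [-2.0, -2.6, 0.2]
opening: 0.599
t: 9.48
eef_pos: [545.1, -27.6, 108.9]
tcp_rot: [3.141, 0.0, 0.196]
ft_force: [-2.5, -1.5, -0.4]
opening: 0.595
```

```bash
python3 -m pendant '[[-3,0,0,0],[-6,0,0,0],[-9,0,0,0],[-12,0,0,0],[-15,0,0,0],[-18,0,0,0],[-20,0,0,0],[-20,0,0,0]]'
python3 - <<'E'
from cell import env,vision
import cv2
p=vision.read_camera("scene");f=5
cv2.imwrite("pics/s5.png",cv2.resize(p["pixels"][140:250,210:360],None,fx=f,fy=f,interpolation=cv2.INTER_CUBIC)[:,:,::-1]);
E
```

```text
t: 10.48
eef_pos: [525.4, -31.6, 108.9]
tcp_rot: [3.141, 0.001, 0.196]
ft_force: [0.5, -0.5, -0.2]
opening: 0.598
```

View pics/s5.png

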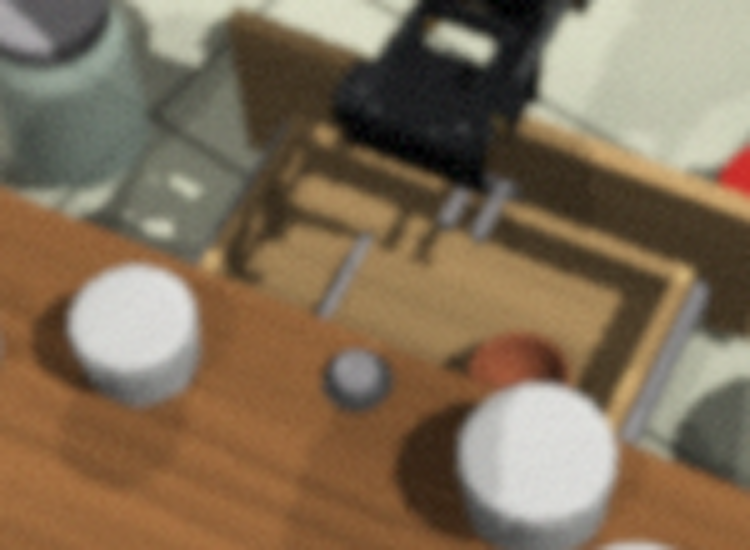

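The force has fallen to zero, so the tray is on its stop and the finger is about 15 mm clear. Now I lift straight up.

```bash
python3 -m pendant '[[0,0,-8,0],[0,0,-25,0],[0,0,-50,0],[0,0,-80,0],[0,0,-105,0],[0,0,-115,0]]'; python3 -m pendant '[[-30,0,0,0],[-70,0,-10,0],[-100,0,-20,0],[-110,0,-25,0],[-110,0,-25,0],[-110,0,-25,0]]'
python3 - <<'E'
from cell import env,vision
import cv2
from h import *
a=vision.read_camera("scene");b=vision.read_camera("top")
cv2.imwrite("pics/s6.png",a["pixels"][:,:,::-1]);cv2.imwrite("pics/t6.png",b["pixels"][:,:,::-1])
for n,p in(("s",a),("t",b)):
  for q in("tin_1","mortar","jar","pinch_bowl","spoon","tray_front"):
    for d in vision.find_in(p,q)[:7]:
        print(n,q,round(d["confidence"],2),(p["R"].T@(d["at"]-p["t"])).round(0))
E
```

```text
t: 11.28
eef_pos: [525.9, -31.5, 225.5]
tcp_rot: [3.14, -0.002, 0.196]
ft_force: [0.9, 0.5, -0.1]
opening: 0.604
t: 12.02
eef_pos: [418.8, -52.9, 250.0]
tcp_rot: [3.14, -0.002, 0.197]
ft_force: [0.3, -0.7, -0.6]
opening: 0.602
s tin_1 0.96 [712. 187. 137.]
s tin_1 0.95 [674. 110. 141.]
s tin_1 0.95 [753. 413.  48.]
s tin_1 0.85 [612. 420.  46.]
s tin_1 0.81 [510. 358.  42.]
s tin_1 0.81 [424.  97.  45.]
s tin_1 0.76 [ 778. -162.  132.]
s mortar 0.58 [514. 215.  52.]
s jar 0.78 [ 613. -245.   90.]
s pinch_bowl 0.49 [587.  33.  40.]
s spoon 0.41 [600. -71.  31.]
s tray_front 0.86 [543. -26.  55.]
t tin_1 0.95 [706. 180. 139.]
t tin_1 0.92 [710. -95. 130.]
t tin_1 0.79 [743. 410.  42.]
t tin_1 0.78 [ 766. -171.  136.]
t tin_1 0.74 [420.  84.  45.]
t tin_1 0.6 [668. 101. 144.]
t mortar 0.67 [522. 214.  40.]
t mortar 0.64 [575. -24.  28.]
t jar 0.87 [ 587. -257.  125.]
t pinch_bowl 0.62 [601.  37.  41.]
t spoon 0.47 [640. -68.  34.]
t tray_front 0.66 [573. -23.  28.]
t tray_front 0.43 [739.  -1.  96.]
```

View pics/s6.png

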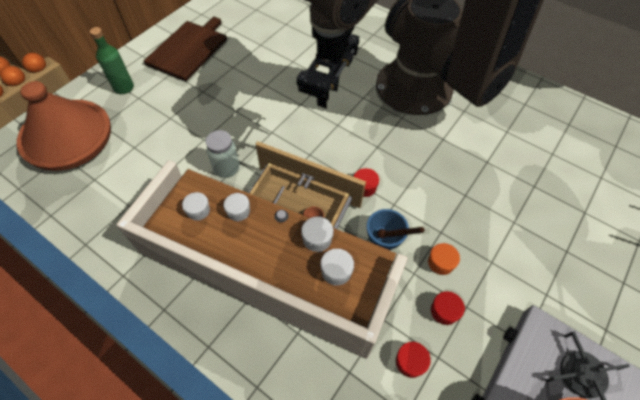

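View pics/t6.png

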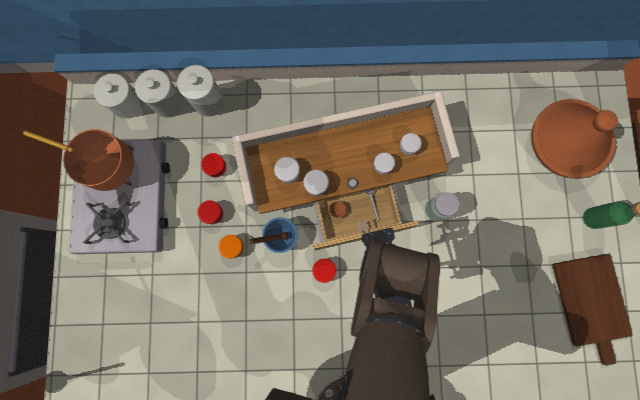

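The tray is out: its front board runs from scene (258,145) to (364,203). The bowl is in it at top (341,210) and the spoon at (375,207), and the tins, mortar and jar are where they were. I'll measure the opening once before handing in.

Run:
```python
from cell import env,vision
import cv2
p=vision.read_camera("scene");f=6
cv2.imwrite("pics/s7.png",cv2.resize(p["pixels"][135:225,245:375],None,fx=f,fy=f,interpolation=cv2.INTER_CUBIC)[:,:,::-1])
from h import *
x=np.array([np.cos(.198),np.sin(.198),0]);y=np.array([-x[1],x[0],0]);B=np.array([668.5,-3,105])
im=cv2.imread("pics/s7.png")
def P(X): return ((proj(p,X)-[245,135]+.5)*f-.5).round().astype(int)
for o,c in((100,(0,0,255)),(120,(0,255,0))):
    F=B-(39+o)*x+[0,0,18]
    cv2.line(im,P(F+150*y),P(F-150*y),c,1)
cv2.imwrite("pics/s7.png",im)
```

```text
(no output)
```

View pics/s7.png

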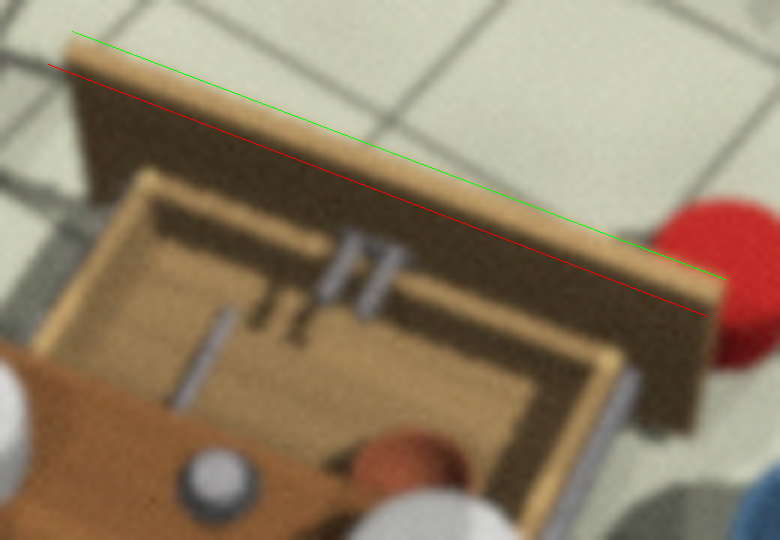

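The board's outer top edge lies on the green 120 mm line, so the tray is fully open. The button is up.

Run:
```python
from cell import job
print(job.job_done())
```

```text
the job is handed in; nothing more can be done
None
```

The tray is open at its stop and the job is handed in at about 12 s of the 48 s allowed. No verdict is reported.

- **Catch and stop:** The rear fingertip pressed the button about 7 mm. The tray sprang out onto the front finger, by the geometry about 24 mm. I held it for more than 0.5 s with about 4 N on the finger.
- **Roll-out:** I raised the fingers 11 mm to free the button, then backed off at about 32 mm/s. The contact force dropped to zero at the stop, and the arm came clear.

**Last checks:**
- **Tray and button:** The board's outer edge lies within about 1–3 mm of the line predicted for 120 mm open, and the button is up.
- **Bowl and spoon:** Both lie in the tray.
- **Tins, mortar and jar:** All stand upright. The mortar and jar show shifts of a few mm between looks, close to detector noise. The tins show the same, except that the scene-view list of seven left out the tin near (710, -93); the top view found it within about 4 mm of where it was.
- **False detections:** The top view also reported a low-confidence "mortar" inside the tray, which is false.

I could not read the joint values or speeds directly, so the opening and speed figures come from the pictures and the arm's motion.

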